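Stand the soap dispenser back up and push it home

TASK

The clear acrylic soap dispenser has been knocked over and is leaning on the rim of the blue washing-up tub. Push it back up with the fingers until it stands upright on its base, then push it along the counter to its place, with its back flush and square against the white tiled ledge. Do not pinch, lift or topple it, and leave the tub, the scoop, the brush and the peg cup where they are.

Things in the scene. Friction and masses are not known exactly. Their poses are not given: they have to be found in the camera images.
- dispenser: Loose soap dispenser, about 0.4 kg: square clear acrylic body 60 x 60 mm, 160 mm tall, green refill inside, white foot and shoulder, white collar on top (34 mm wide, to 170 mm), steel press button (28 mm wide, to 185 mm). Origin: centre of the underside; z up through the button, back to +x. It starts tilted 0.56 rad towards its own +y, standing on its lower +y edge, its +y side on the tub's rim
- dispenser_edge (a point): Middle of the upper edge of the dispenser's +y side (30 mm to +y, 160 mm up from its origin): at the start it overhangs the tub, about 136 mm above the counter. Under 1 N here pushes it up. It balances at about 0.36 rad of tilt and, once past that, drops back onto its base by itself. Squeezing or pressing the dispenser with over 40 N in all counts as pinching
- dispenser_back (a point): Point on the dispenser's back (+x side), 20 mm above its underside, in the middle of the width. Standing upright, the dispenser slides on the counter with 2 to 5 N and stays upright only if pushed low, below about 40 mm; pushed higher it may topple
- tub: Blue rectangular plastic washing-up tub, loose, 1.1 kg, open on top, outside 220 mm (x) x 190 mm (y) x 85 mm high, walls and floor 4 mm. Origin: centre of the underside, on the counter. The dispenser leans on the top edge of its -y side
- ledge: Fixed low ledge of white tile along the far side of the counter, 1080 mm long (its y axis), 97 mm high, with an upright near face. Origin: centre of its underside, at counter height; x points away from the robot, the near face, where the dispenser's back belongs, is the plane x = -35 mm. With the dispenser flush its origin is at x = -65 mm in this frame
- peg_cup: White plastic cup, 78 mm wide at the rim and 95 mm high, full of coloured clothes pegs that stand up to 130 mm high; loose, 0.19 kg, upright on the counter. Origin: centre of its underside
- brush: Orange hard silicone brush lying on the counter, bristles up, 169 mm long, 42 mm wide and 25 mm high; loose, 0.11 kg. Origin: on the counter, under the middle of its length; head to +x, handle to -x
- scoop: Small aluminium scoop, about 178 mm long, 65 mm wide and 36 mm high, lying in the tub; loose, 0.14 kg. Origin: under the back of its bowl, on the tub's floor, mouth to +x, handle to -x
Things that resemble listed ones, but are neither listed nor needed, are in the scene too. What is meant by the dispenser is not red, and is the smaller of those in its own colour.

How it is judged (in metres and radians):
On the way, in this order (a step that is already met when the one before it is completed fails the run):
1. the dispenser stands upright on its base (angle between dispenser's own z axis and vertical below 0.06 rad and height (world z) of dispenser below 0.004 m and linear speed of dispenser below 0.05 m/s), for 0.2 s.
2. its back is flush against the ledge (angle between dispenser's own z axis and vertical below 0.08 rad and x of dispenser in the frame of ledge above -0.071 m and angle between the x axis of dispenser and the x axis of ledge, either way round below 0.1 rad), for 0.1 s.
At the end, for the whole second after the job is handed in: The dispenser stands upright (within 0.05 rad) and still on the counter, its back flush against the ledge (at most 6 mm off) and square to it (within 0.1 rad); the tub, brush and peg cup are within 25 mm and the scoop within 30 mm of where they were, the cup upright (angle between dispenser's own z axis and vertical below 0.05 rad and height (world z) of dispenser below 0.004 m and x of dispenser in the frame of ledge above -0.071 m and angle between the x axis of dispenser and the x axis of ledge, either way round below 0.1 rad and linear speed of dispenser below 0.02 m/s and distance of each of tub, brush, peg_cup from where it was at the start of the episode below 0.025 m and distance of scoop from where it was at the start of the episode below 0.03 m and angle between peg_cup's own z axis and vertical below 0.15 rad); the robot touches nothing.
It fails at once if the dispenser is lifted off the counter (height (world z) of dispenser above 0.022 m).
It fails at once if the dispenser is knocked flat (angle between dispenser's own z axis and vertical above 0.75 rad).
It fails at once if the dispenser is pinched or shoved hard (over 40 N) (contact force between the fingers and dispenser above 40 N).
It also fails if it takes over 53 s, if anything falls off the work surface, if the arm or the gripper's body presses on something with over 40 N, if the wrist force passes 120 N, or if a joint passes its speed limit or range.

ROBOT

A 6-joint arm with a two-finger parallel gripper is mounted at the origin on the work surface. World frame = base frame: x ahead of the robot, y to its left, z up, the work surface at z = 0. Lengths are in mm, angles in rad, forces in N, time in s.
With the tool pointing down it reaches from about 350 to 875 mm from the base axis. Payload 4.2 kg.
Tool frame: the origin (TCP) lies at the very end of the fingers, on their centre line; the grasp point (between the pads) lies 19 mm behind it (arm.grip_point_offset is the distance from the TCP to the grasp point, in mm); z points along the fingers, y is the direction in which the jaws open and shut (so a half turn about z gives the same grasp; the last joint's range is limited). The gripper opens to 85 mm and grips with 20 to 120 N. Pads are 22 mm wide; open, the fingers measure 114 mm over their backs; the gripper's body (76 mm by 85 mm) begins 54 mm behind the grasp point. The pads swing forward as they close: fully open they stand 13 mm farther back than shut.
Start: joints at [0.259, 0.385, 0.008, 0, -1.194, -0.259], TCP at [624.979, 0.025, 231.312] pointing down, gripper open.
Joint ranges: [-3.14, 3.14], [-1.21, 2.06], [-1.07, 1.41], [-3.16, 2.05], [-2.99, -0.16], [-3.1, 3.1]. Speed limits (rad/s): [2.79, 2.79, 3.14, 3.14, 3.14, 3.14].

INTERFACE

Orientations are given as a unit quaternion [x, y, z, w].
In Python, from bench import arm gives the robot as it stands.
- The arm moves only by the tool drive_tool, never from a script. Its argument "steps" is a list of rows, each a list of 5 numbers: the shift along the tool's x, y, z in m, then the turn about the tool's z in degrees, then the finger opening in m, from 0 to 0.0854. A call has 1 to 20 rows; each row shifts and turns the commanded pose from where the row before left it, along the tool's axes as they then stand; what a row does not reach is not made up. A row lasts 1/10 s, in which the tool goes at most 50 mm and 8.59 degrees, less where a joint would pass 70% of its speed; a pose out of reach is approached as far as the arm can. A call is refused whole if a number of a shift passes 0.05 or a number of a turn 8.59, either way. A call with a gripper value outside its range is refused whole. The fingers move at their own pace and stop on an object; the grip force is fixed at half the most. Time passes only in rows, so rows that do not move let the fingers close. It gives the time, the measured TCP pose, the force and the opening at its end, in the units of the state.
- arm.read_state(): the state, without advancing time (a new reading comes with each control period).
- arm.get_image(name): name is "scene" or "side" or "wrist"; returns (picture, depth): 480x640x3 uint8, blue, green, red; 480x640 float32, mm along the optical axis (not along the pixel's ray), 0 where there is no reading.
- arm.camera_params(name): a dict with "K" (3x3 intrinsics, pixels), "world_to_cam" (4x4, takes a point from world to camera coordinates); the wrist camera has in their place "mount" (4x4, takes a point from camera to tool coordinates, whose origin is the TCP and whose axes are the flange's). Camera axes: x right, y up, looking along -z (the intrinsics and any distortion apply to the point x, -y, -z); pixel columns grow to the right and rows downward; lengths in mm; the calibration is good to about 2 mm. A picture is of the moment at which its call begins: read the wrist's pose just before it. camera_params takes no time and is no camera call.
- arm.job_done(): hands the job in, once; it reports no verdict.
The state is a dict: "clock": time; "joints": joint angles; "joint_vel": joint speeds; "joint_efforts": joint torques, N m; "position": TCP position; "ee_rot": TCP orientation; "contact_force": force on the tool from outside, world axes, zero at the start; "wrist_torque": the same for the moment, N m; "gripper_width": finger opening in mm.
Only numpy, scipy, OpenCV 4.12 (cv2) and the standard library are available. Lean on these libraries where they do the work, as an engineer would, in place of code of your own. Each camera call takes 0.05 s, during which the arm holds its last target.

## Working session

There is one attempt and no reset: what is moved stays moved. The work goes in short steps, Python scripts to look and compute and a tool call to move; the robot and the scene stay as the last step left them, time stands still between calls to the robot, and variables do not carry over. Pictures are saved under pics/ and viewed, and the job is handed in when it is done.

Besides the shell and the picture viewer there is one more tool, called by a JSON object that holds its "name" and its "arguments". drive_tool: Moves the arm, as the interface text tells. Its arguments: {"type":"object","properties":{"steps":{"type":"array"}},"required":["steps"]}

```bash
mkdir -p pics; ls; cat > h.py <<'E'
import numpy as np, cv2
from bench import arm
def unproj(name,depth,P=None):
    p=arm.camera_params(name) if P is None else P
    K=np.array(p['K']);T=np.linalg.inv(np.array(p['world_to_cam']))
    v,u=np.mgrid[0:480,0:640]
    x=(u-K[0,2])/K[0,0]*depth;y=(v-K[1,2])/K[1,1]*depth
    c=np.stack([x,-y,-depth,np.ones_like(depth)],-1)
    w=c@T.T
    return w[...,:3]
def proj(name,pts):
    p=arm.camera_params(name);K=np.array(p['K']);M=np.array(p['world_to_cam'])
    q=np.c_[np.atleast_2d(pts),np.ones(len(np.atleast_2d(pts)))]@M.T
    return np.c_[K[0,0]*q[:,0]/-q[:,2]+K[0,2],K[1,1]*-q[:,1]/-q[:,2]+K[1,2]]
E
python3 - <<'E'
from h import *
s=arm.read_state();print(s)
for n in ['scene','side','wrist']:
    p=arm.camera_params(n);print(n,p)
    i,d=arm.get_image(n);cv2.imwrite(f'pics/{n}0.png',i);np.save(f'{n}0.npy',d)
E
```

```text
pics
{'clock': 0.0, 'joints': array([ 2.58606359e-01,  3.85576539e-01,  6.61118017e-03, -5.24015260e-04,
       -1.19399559e+00, -2.58619941e-01]), 'joint_vel': array([-0.00094842,  0.00094636,  0.00031593,  0.00190562, -0.0010172 ,
        0.00031711]), 'joint_efforts': array([-9.55001960e-04, -3.92286408e+01,  1.88399577e+01,  4.18616563e+00,
       -4.72148502e-03,  8.27910434e-07]), 'position': array([6.24408259e+02, 2.81230906e-02, 2.30200079e+02]), 'ee_rot': array([-0.70703319,  0.7071795 ,  0.00075465, -0.00081315]), 'contact_force': array([0.45871862, 0.19129348, 0.53744398]), 'wrist_torque': array([-0.01867981, -0.03497009, -0.08068192]), 'gripper_width': 85.21431060240823}
scene {'K': array([[476.5114992 ,   0.        , 317.44032031],
       [  0.        , 476.5114992 , 232.77169717],
       [  0.        ,   0.        ,   1.        ]]), 'world_to_cam': array([[ 7.85676040e-01,  6.18527241e-01, -1.17137983e-02,
        -4.90453686e+02],
       [-4.71364372e-01,  6.10792803e-01,  6.36197910e-01,
         1.77370565e+02],
       [ 4.00660441e-01, -4.94323987e-01,  7.71436975e-
[... 458 characters left out ...]
3717e+02],
       [-2.42313567e-01, -5.89146545e-01,  7.70837521e-01,
        -9.12205351e+02],
       [ 0.00000000e+00,  0.00000000e+00,  0.00000000e+00,
         1.00000000e+00]])}
wrist {'K': array([[383.2033714 ,   0.        , 314.07391253],
       [  0.        , 383.2033714 , 249.73147019],
       [  0.        ,   0.        ,   1.        ]]), 'mount': array([[-1.06338198e-03,  9.51257589e-01,  3.08395635e-01,
         7.80916814e+01],
       [ 9.99999281e-01,  1.18268334e-03, -1.99922701e-04,
         9.00002959e-01],
       [-5.54912368e-04,  3.08395201e-01, -9.51258163e-01,
        -1.43473306e+02],
       [ 0.00000000e+00,  0.00000000e+00,  0.00000000e+00,
         1.00000000e+00]])}
```

View pics/scene0.png

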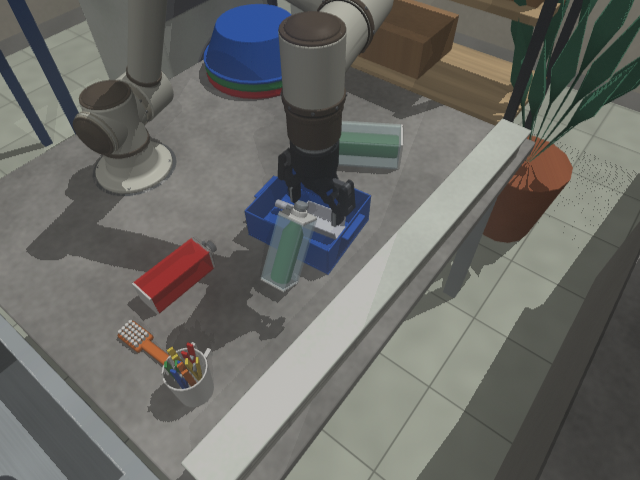

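View pics/side0.png

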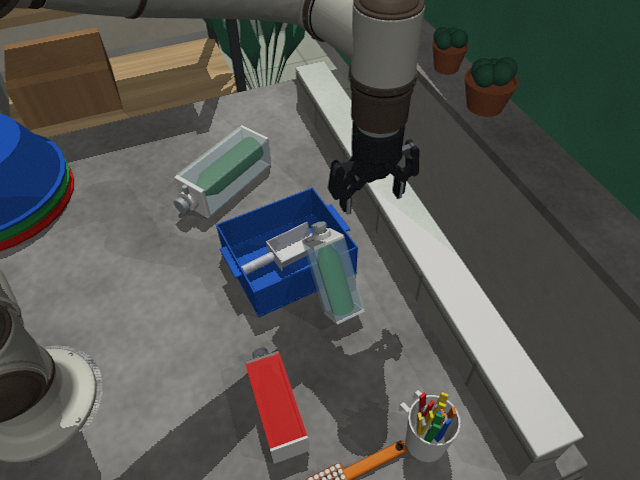

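View pics/wrist0.png

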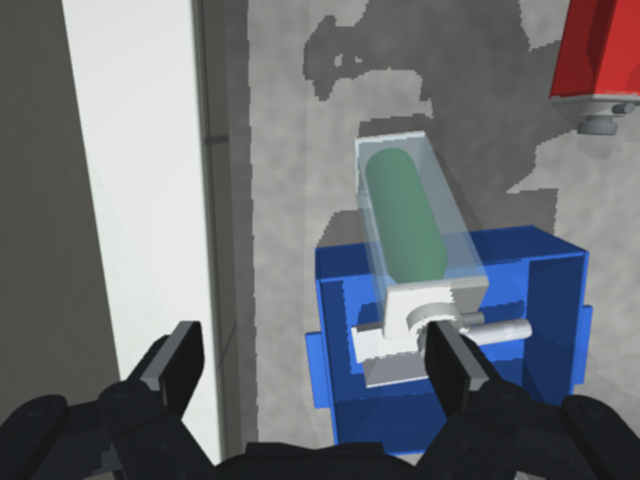

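The scene view shows the small clear dispenser near (290,245), leaning into the blue tub at (307,220). The ledge runs diagonally from (200,470) to (515,130). The red box, the larger dispenser lying at (370,145) and the basins are decoys. Next I'll measure.

```bash
python3 - <<'E'
from h import *
s=arm.read_state()
from scipy.spatial.transform import Rotation as R
p=arm.camera_params('wrist')
T=np.eye(4);T[:3,:3]=R.from_quat(s['ee_rot']).as_matrix();T[:3,3]=s['position']
W={'world_to_cam':np.linalg.inv(T@p['mount']),'K':p['K']}
for n in ['scene','side','wrist']:
    i=cv2.imread(f'pics/{n}0.png');d=np.load(f'{n}0.npy')
    w=unproj(n,d,W if n=='wrist' else None)
    hsv=cv2.cvtColor(i,cv2.COLOR_BGR2HSV)
    ok=d>0
    reg=(w[...,0]>500)&(w[...,0]<800)&(w[...,1]>-300)&(w[...,1]<200)
    if n=='wrist': reg&=np.mgrid[0:480,0:640][0]<310
    blue=cv2.inRange(hsv,(105,120,40),(125,255,255))>0
    q=w[blue&ok&reg&(w[...,2]>76)&(w[...,2]<95)]
    print(n,'tub rim',len(q),q.min(0).round(),q.max(0).round()); 
    if len(q)>4: print(cv2.minAreaRect(q[:,:2].astype(np.float32)))
    # ledge top
    wh=(hsv[...,1]<60)&(hsv[...,2]>110)&ok&(w[...,2]>92)&(w[...,2]<102)&(w[...,0]>650)
    q=w[wh];print('ledge',len(q))
    if len(q): 
        print(np.percentile(q,[1,50,99],axis=0).round(1))
        # near edge: bin by y
        P=[]
        for y in range(-600,500,20):
            b=q[abs(q[:,1]-y)<10]
            if len(b)>30:P.append([y,np.percentile(b[:,0],1.5)])
        P=np.array(P);c=np.polyfit(P[:,0],P[:,1],1);print('near edge x=',c,'res',np.abs(np.polyval(c,P[:,0])-P[:,1]).max(),len(P))
    gr=cv2.inRange(hsv,(50,50,40),(95,255,255))>0
    q=w[gr&ok&reg];print('green',len(q))
    if len(q): print(np.percentile(q,[2,50,98],axis=0).round(1))
    tilt=None
E
```

```text
scene tub rim 379 [577.  34.  76.] [631. 199.  89.]
((611.1786499023438, 113.97529602050781), (166.31044006347656, 44.48550033569336), 81.03988647460938)
ledge 19767
[[ 698.9 -414.    93.9]
 [ 745.5  -86.2   97.4]
 [ 793.7  628.6  100.6]]
near edge x= [2.49419745e-02 7.05975545e+02] res 0.8376273975885624 46
green 1156
[[545.5 -62.1  47.9]
 [567.  -25.1 104.2]
 [586.3   7.7 157.6]]
side tub rim 481 [500.   7.  76.] [632. 200.  95.]
((593.1908569335938, 85.35597229003906), (207.05453491210938, 99.86768341064453), 59.755672454833984)
ledge 15334
[[ 698.9 -421.7   95.4]
 [ 741.4 -167.4   98.9]
 [ 790.8  628.2  101.7]]
near edge x= [2.46272525e-02 7.06799807e+02] res 1.295525887453664 41
green 1571
[[525.9 -65.5  47.7]
 [547.2 -30.3 104.3]
 [569.8   3.9 159.3]]
wrist tub rim 598 [578.  27.  76.] [622.  68.  95.]
((598.8888549804688, 48.20690155029297), (49.9992790222168, 28.832292556762695), 16.30780601501465)
ledge 41742
[[ 702.5 -151.3   95.9]
 [ 741.5  -47.6   98. ]
 [ 784.   189.3   99.6]]
near edge x= [2.33819465e-02 7.04644986e+02] res 0.24734813496081642 20
green 7274
[[542.9 -56.3  56.7]
 [561.7 -16.6 119.8]
 [580.5   9.  160.5]]
```

```bash
python3 - <<'E'
import cv2
i=cv2.imread('pics/side0.png')[200:340,200:400];cv2.imwrite('pics/side0z.png',cv2.resize(i,None,fx=4,fy=4,interpolation=2))
i=cv2.imread('pics/wrist0.png')[100:400,280:620];cv2.imwrite('pics/wrist0z.png',cv2.resize(i,None,fx=2,fy=2,interpolation=2))
E
```

```text
(no output)
```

View pics/side0z.png

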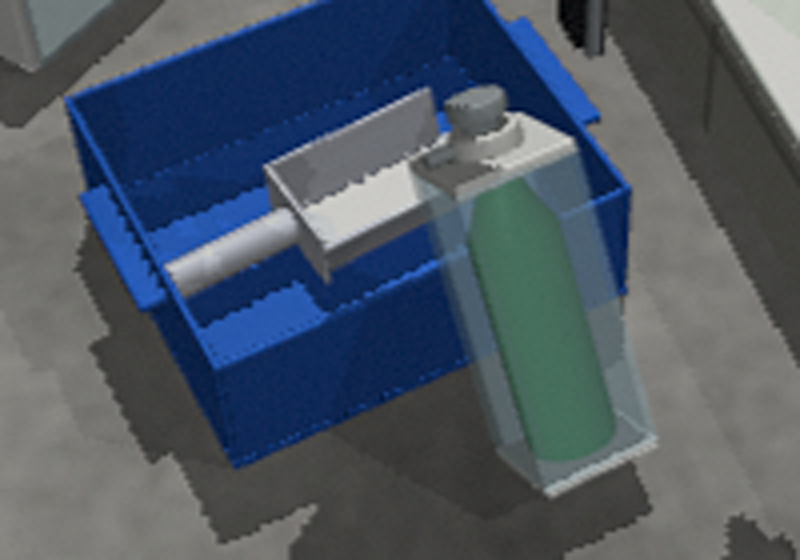

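View pics/wrist0z.png

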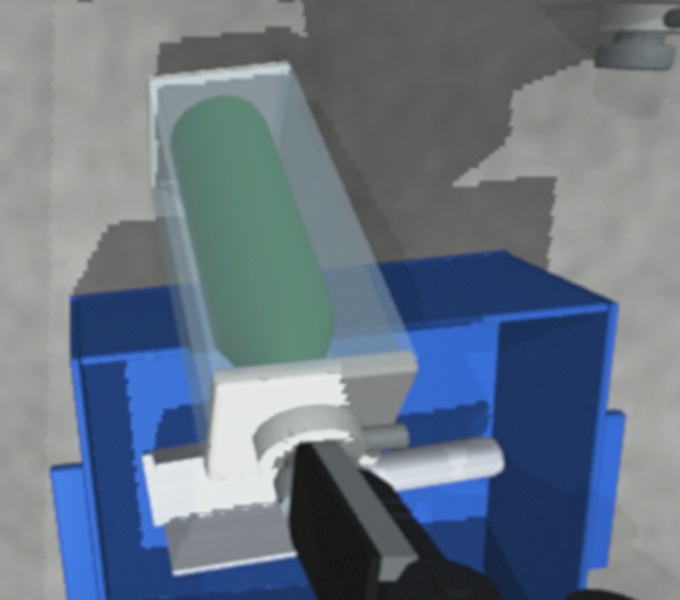

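```bash
cat >> h.py <<'E'
def ray(P,u,v,z):
    K=np.array(P['K']);T=np.linalg.inv(np.array(P['world_to_cam']))
    c=T[:3,3];d=T[:3,:3]@np.array([(u-K[0,2])/K[0,0],-(v-K[1,2])/K[1,1],-1])
    return c+d*(z-c[2])/d[2]
def wristP():
    from scipy.spatial.transform import Rotation as R
    s=arm.read_state();p=arm.camera_params('wrist')
    T=np.eye(4);T[:3,:3]=R.from_quat(s['ee_rot']).as_matrix();T[:3,3]=s['position']
    return {'world_to_cam':np.linalg.inv(T@p['mount']),'K':p['K']}
E
python3 - <<'E'
from h import *
W=wristP();S=arm.camera_params('side')
f=lambda P,u,v,z,o,k:ray(P,o[0]+u/k,o[1]+v/k,z).round(1)
wo=(280,100,);so=(200,200)
for nm,z,w,s in [('base-y+x',31.9,(150,75),(655,438)),('base-y-x',31.9,(290,63),(549,495)),('base+y+x',0,(155,188),None),('base+y-x',0,None,(500,455)),
 ('top-y+x',167.5,(213,372),(580,150)),('top-y-x',167.5,(415,354),(460,195)),('top+y+x',135.6,(207,478),None),('top+y-x',135.6,None,(413,160))]:
    print(nm, f(W,*w,z,wo,2) if w else '', f(S,*s,z,so,4) if s else '')
print('tub rim corners')
for w in [(75,357),(616,303),]: print(f(W,*w,85,wo,2))
for s in [(213,365),(630,188),(68,100)]: print(f(S,*s,85,so,4))
# depth-based ledges etc.
for n in ['wrist','side']:
  d=np.load(f'{n}0.npy'); w=unproj(n,d,W if n=='wrist' else None)
  i=cv2.imread(f'pics/{n}0.png')
  # contents around
  hsv=cv2.cvtColor(i,cv2.COLOR_BGR2HSV)
  red=cv2.inRange(hsv,(0,150,60),(6,255,255))|cv2.inRange(hsv,(174,150,60),(180,255,255))
  q=w[(red>0)&(d>0)&(w[...,2]>10)];print('red',np.percentile(q,[1,99],axis=0).round())
E
```

```text
base-y+x [588.1 -68.3  31.9] [592.1 -65.6  31.9]
base-y-x [528.5 -73.1  31.9] [534.  -74.9  31.9]
base+y+x [580.6 -14.2   0. ] 
base+y-x  [528.7 -27.4   0. ]
top-y+x [581.2  11.2 167.5] [582.2   6.  167.5]
top-y-x [522.9   5.7 167.5] [524.2   2.7 167.5]
top+y+x [574.4  65.7 135.6] 
top+y-x  [520.8  54.8 135.6]
tub rim corners
[620.6  40.2  85. ]
[405.5  17.5  85. ]
[407.5  17.   85. ]
[624.5  38.4  85. ]
[388.5 199.3  85. ]
red [[ 380. -171.   11.]
 [ 411. -103.   63.]]
red [[ -20. -307.   11.]
 [ 582.  451.  130.]]
```

{"name": "drive_tool", "arguments": {"steps": [[-0.019,0.016,0,0,0],[-0.019,0.016,0,0,0],[-0.019,0.016,0,0,0],[-0.019,0.016,0,0,0],[-0.019,0.016,0,0,0],[0,0,0,-5.7,0],[0,0,0,0,0],[0,0,0.018,0,0],[0,0,0.018,0,0],[0,0,0.018,0,0],[0,0,0.018,0,0],[0,0,0.018,0,0],[0,0,0.018,0,0],[0,0,0,0,0],[0,0,0,0,0]]}}

```text
clock: 1.65
position: [545.3, 94.7, 123.3]
ee_rot: [0.741, -0.672, 0.0, 0.0]
contact_force: [0.1, 0.8, 0.4]
gripper_width: -0.2
```

```bash
python3 - <<'E'
from h import *
s=arm.read_state();print(s['clock'],s['position'],s['ee_rot'],s['contact_force'],s['gripper_width'])
i,d=arm.get_image('side');cv2.imwrite('pics/side1.png',cv2.resize(i[150:350,150:450],None,fx=2.6,fy=2.6))
E
```

```text
1.65 [545.34109378  94.68741906 123.34314423] [ 7.40926793e-01 -6.71585717e-01  9.08883543e-05  3.23114228e-04] [0.05135847 0.76682495 0.4482126 ] -0.21528408254126705
```

View pics/side1.png

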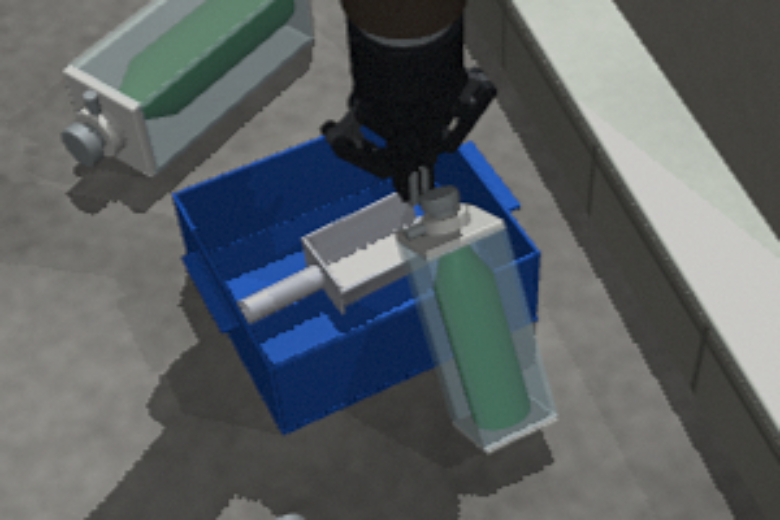

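The closed fingers are beyond the dispenser's top, at about (415,185), lined up with its midline. I'll push along tool +x.

{"name": "drive_tool", "arguments": {"steps": [[0.004,0,0,0,0],[0.004,0,0,0,0],[0.004,0,0,0,0],[0.004,0,0,0,0],[0.003,0,0,0,0],[0.003,0,0,0,0],[0.003,0,0,0,0],[0.003,0,0,0,0],[0.003,0,0,0,0],[0.003,0,0,0,0],[0.003,0,0,0,0],[0.003,0,0,0,0],[0,0,0,0,0],[0,0,0,0,0]]}}

```text
clock: 3.1
position: [548.8, 55.0, 123.2]
ee_rot: [0.741, -0.671, -0.0, 0.0]
contact_force: [-0.3, 0.0, -0.7]
gripper_width: -0.1
```

```bash
python3 - <<'E'
from h import *
s=arm.read_state();print(s['clock'],s['position'],s['contact_force'])
i,d=arm.get_image('side');cv2.imwrite('pics/side2.png',cv2.resize(i[150:350,150:450],None,fx=2.6,fy=2.6))
E
```

```text
3.1 [548.8292786   55.04680867 123.16333413] [-0.26251625  0.0164082  -0.67271743]
```

View pics/side2.png

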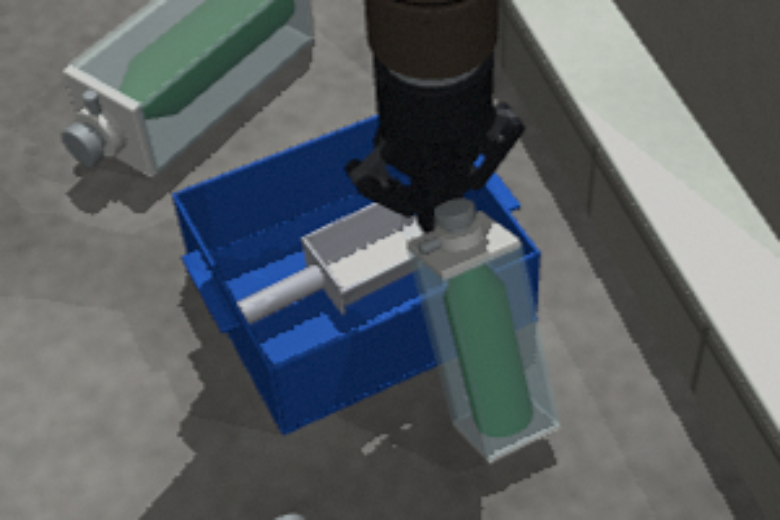

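The dispenser is rising cleanly, with its top now near (465,240). I'll continue gently past the balance point.

{"name": "drive_tool", "arguments": {"steps": [[0.002,0,0,0,0],[0.002,0,0,0,0],[0.002,0,0,0,0],[0.002,0,0,0,0],[0.002,0,0,0,0],[0.002,0,0,0,0],[0.002,0,0,0,0],[0,0,0,0,0],[0,0,0,0,0],[0,0,0,0,0],[0,0,0,0,0],[0,0,0,0,0]]}}

```text
clock: 4.35
position: [550.3, 41.4, 123.3]
ee_rot: [0.741, -0.671, -0.0, 0.0]
contact_force: [0.3, 0.5, 0.3]
gripper_width: 0.2
```

```bash
python3 - <<'E'
from h import *
s=arm.read_state();print(s['clock'],s['position'],s['contact_force'])
i,d=arm.get_image('side');cv2.imwrite('pics/side3.png',cv2.resize(i[150:350,150:450],None,fx=2.6,fy=2.6))
E
```

```text
4.35 [550.3320849   41.36323794 123.2903567 ] [0.28741161 0.54966027 0.28391614]
```

View pics/side3.png

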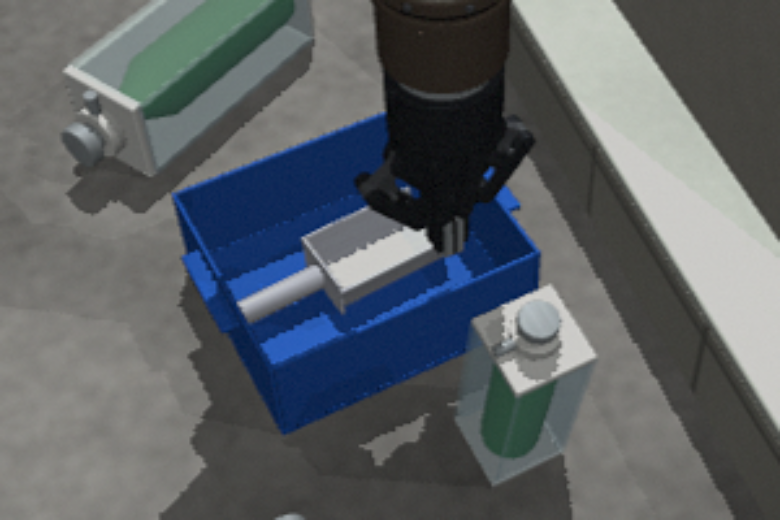

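The dispenser stands upright, with its shoulder top near (535,335). I'll retract upward, open the fingers and re-measure. I'll also check the gripper's outer profile, because the push has to be low on a tall body.

{"name": "drive_tool", "arguments": {"steps": [[-0.03,0,-0.03,0,0],[0,0,-0.04,0,0.0854],[0,0,-0.04,0,0.0854],[0,0.04,0,0,0.0854],[0,0.04,0,0,0.0854],[0.03,0.02,0,0,0.0854],[0.03,0.02,0,0,0.0854],[0.03,0,0,0,0.0854],[0.02,0,0,0,0.0854],[0,0,0,0,0.0854],[0,0,0,0,0.0854]]}}

```text
clock: 5.5
position: [438.8, -50.3, 233.3]
ee_rot: [0.741, -0.671, -0.0, -0.0]
contact_force: [0.0, 0.8, 0.6]
gripper_width: 85.0
```

```bash
python3 - <<'E'
from h import *
s=arm.read_state();print(s['clock'],s['position'],s['contact_force'],s['gripper_width'])
from scipy.spatial.transform import Rotation as R
Rm=R.from_quat(s['ee_rot']).as_matrix()
W=wristP();np.save('W4.npy',W['world_to_cam'])
for n in ['scene','side','wrist']:
    i,d=arm.get_image(n);cv2.imwrite(f'pics/{n}4.png',i);np.save(f'{n}4.npy',d)
    if n!='wrist':
        w=unproj(n,d);t=(w-s['position'])@Rm
        m=(d>0)&(abs(t[...,0])<90)&(abs(t[...,1])<110)&(t[...,2]<8)&(t[...,2]>-150)
        q=t[m]
        for z in range(0,-150,-10):
            b=q[(q[:,2]<=z+5)&(q[:,2]>z-5)]
            if len(b)>4:print(n,z,len(b),'x',np.percentile(b[:,0],[1,99]).round(),'y',np.percentile(b[:,1],[1,99]).round())
E
```

```text
5.5 [438.81474349 -50.33320525 233.3268466 ] [0.0135745  0.76936971 0.62285939] 84.96093493252098
scene -20 66 x [-10.  12.] y [-53.  53.]
scene -30 100 x [-9. 12.] y [-56.  57.]
scene -40 101 x [-11.  12.] y [-56.  56.]
scene -50 81 x [-11.  12.] y [-56.  55.]
scene -60 102 x [-12.  14.] y [-73.  74.]
scene -70 255 x [-11.  17.] y [-73.  73.]
scene -80 231 x [-12.  18.] y [-72.  72.]
scene -90 226 x [-11.  19.] y [-71.  71.]
scene -100 251 x [-10.  20.] y [-70.  69.]
scene -110 300 x [-11.  20.] y [-69.  68.]
scene -120 188 x [-12.  13.] y [-67.  65.]
scene -130 126 x [-18.  38.] y [-37.   9.]
scene -140 223 x [-21.  38.] y [-37.  18.]
side -20 55 x [-9. 13.] y [-55.  55.]
side -30 102 x [-8. 13.] y [-56.  56.]
side -40 108 x [-8. 13.] y [-56.  56.]
side -50 76 x [-0. 13.] y [-55.  56.]
side -60 174 x [-11.  15.] y [-71.  71.]
side -70 424 x [-11.  17.] y [-73.  73.]
side -80 466 x [-13.  19.] y [-71.  72.]
side -90 299 x [-8. 20.] y [-70.  71.]
side -100 407 x [-9. 21.] y [-69.  70.]
side -110 462 x [-9. 21.] y [-68.  69.]
side -120 445 x [-11.  14.] y [-67.  67.]
side -130 102 x [-3. 38.] y [-33.  37.]
side -140 287 x [ 0. 39.] y [-30.  37.]
```

View pics/side4.png

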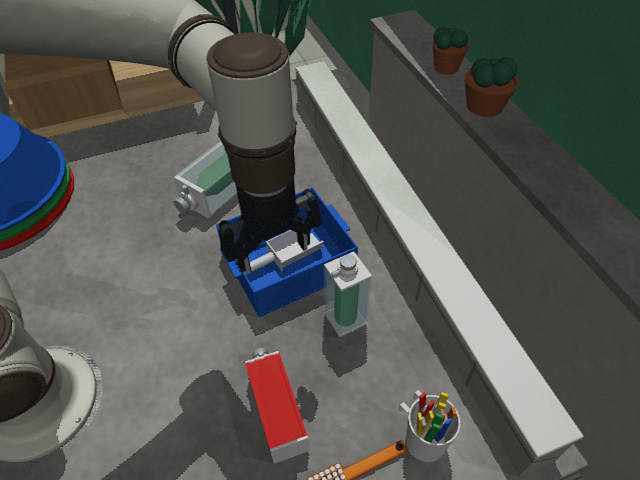

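View pics/wrist4.png

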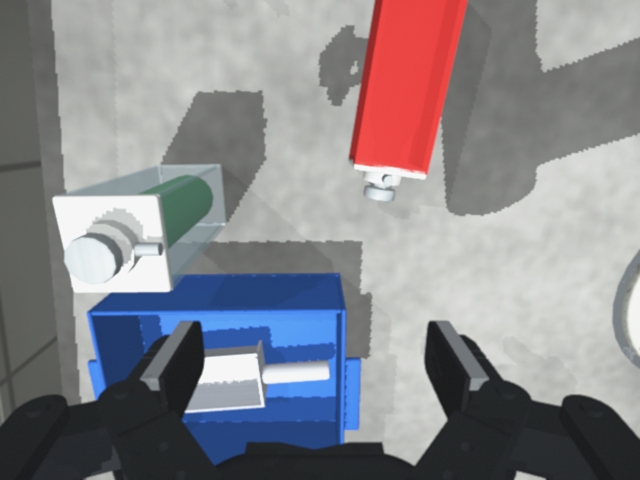

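View pics/scene4.png

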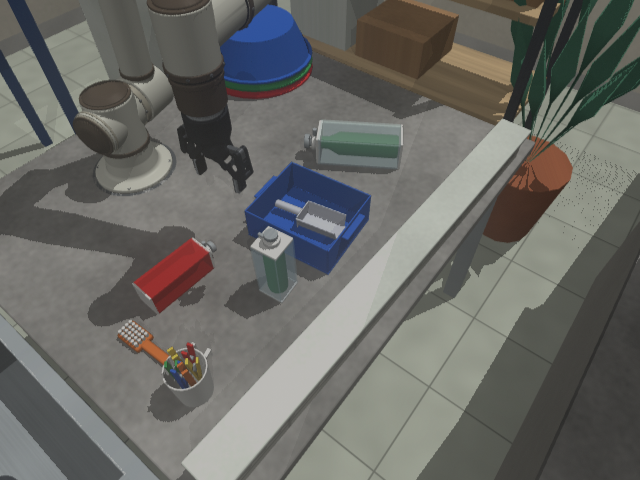

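The dispenser is upright at (345,290) in the side view, clear of the tub. The open gripper's knuckles stand 17 mm proud of the fingertip backs, from about 56 mm above the TCP. So I should push with the hand as low as possible and check for tilt. First I'll measure the dispenser's pose and the clearances.

```bash
python3 - <<'E'
from h import *
W={'world_to_cam':np.load('W4.npy'),'K':arm.camera_params('wrist')['K']}
for u,v in [(53,196),(165,195),(173,290),(73,293)]: print('top corner wrist',ray(W,u,v,160).round(1))
for u,v in [(222,165),]: print('base corner wrist',ray(W,u,v,0).round(1))
S=arm.camera_params('side')
i=cv2.imread('pics/side4.png')[240:345,310:385];cv2.imwrite('pics/side4z.png',cv2.resize(i,None,fx=7,fy=7,interpolation=2)[:,:])
i=cv2.imread('pics/scene4.png')[215:310,240:310];cv2.imwrite('pics/scene4z.png',cv2.resize(i,None,fx=6,fy=6,interpolation=2)[:,:])
d=np.load('wrist4.npy');w=unproj('wrist',d,W)
print('red button',w[185:200,370:390].reshape(-1,3).mean(0).round(),'red shoulder',[w[v,u].round() for u,v in [(355,160),(428,175),(375,5),(460,5)]])
print('button depth pts',w[255,93].round(), [w[v,u].round() for u,v in [(70,215),(150,280)]])
# ledge near edge
i=cv2.imread('pics/side4.png')
E
```

```text
top corner wrist [589.6 -75.6 160. ]
top corner wrist [526.2 -82.4 160. ]
top corner wrist [522.6 -23.7 160. ]
top corner wrist [584.1 -15.7 160. ]
base corner wrist [530.4 -83.3   0. ]
red button [383. -79.  44.] red shoulder [array([ 410., -105.,   59.]), array([331., -93.,   1.]), array([ 404., -228.,   10.]), array([ 349., -220.,   61.])]
button depth pts [555. -52. 185.] [array([580., -66., 162.]), array([536., -30., 162.])]
```

View pics/side4z.png

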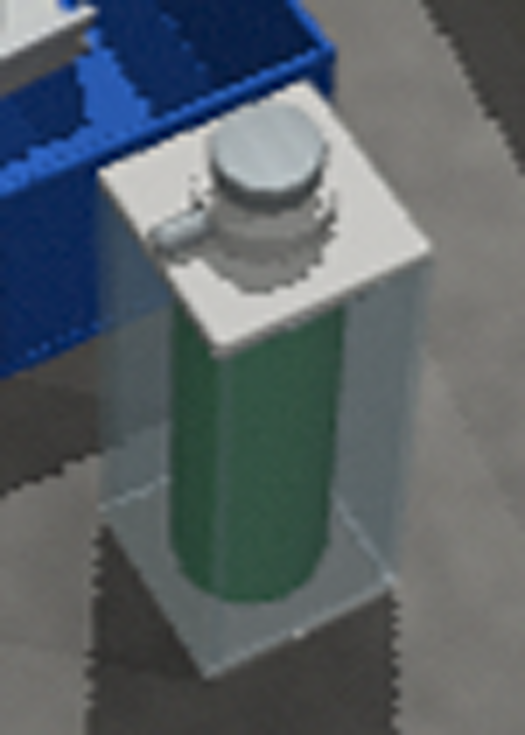

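View pics/scene4z.png

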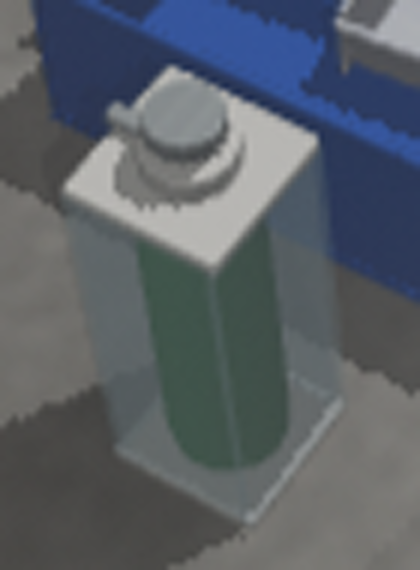

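{"name": "drive_tool", "arguments": {"steps": [[-0.004,0,0,0,0.0854],[0,0,0,7.1,0.0854],[0,0,0.03,0,0.0854],[0,0,0.03,0,0.0854],[0,0,0.03,0,0.0854],[0,0,0.03,0,0.0854],[0,0,0.03,0,0.0854],[0,0,0.03,0,0.0854],[0,0,0.02,0,0.0854],[0,0,0.015,0,0.0854],[0,0,0.01,0,0.0854],[0,0,0.005,0,0.0854],[0,0,0.004,0,0.0854],[0,0,0.003,0,0.0854],[0,0,0,0,0.0854]]}}

```text
clock: 7.15
position: [438.7, -46.2, -3.6]
ee_rot: [-0.698, 0.716, -0.0, 0.0]
contact_force: [0.5, 0.3, -0.1]
gripper_width: 85.3
```

```bash
python3 - <<'E'
from h import *
s=arm.read_state();print(s['clock'],s['position'],s['contact_force'],s['gripper_width'])
i,d=arm.get_image('side');cv2.imwrite('pics/side5.png',cv2.resize(i[180:360,180:420],None,fx=3.3,fy=3.3))
i,d=arm.get_image('scene');cv2.imwrite('pics/scene5.png',cv2.resize(i[130:310,150:390],None,fx=3.3,fy=3.3))
E
```

```text
7.15 [438.66417801 -46.16885116  -3.55211467] [ 0.49071105  0.326807   -0.12871899] 85.31318808693705
```

View pics/side5.png

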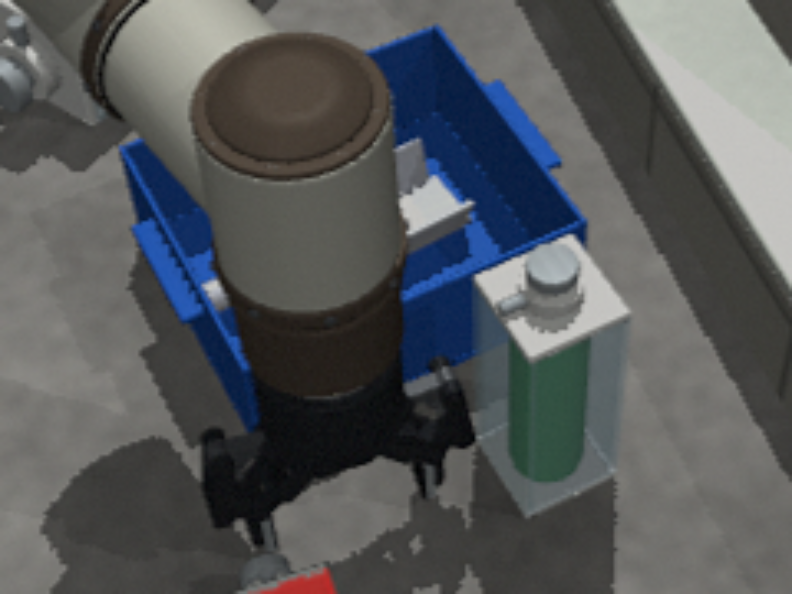

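View pics/scene5.png

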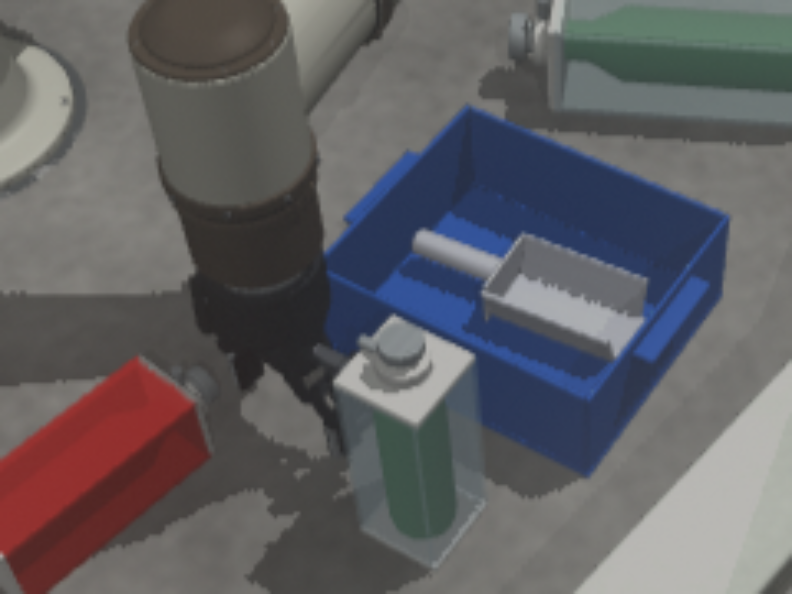

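The side view shows the knuckle at about (470,420), just short of the dispenser face, with the fingertips near the counter. I'll lower a little more and make a short test push of about 6 mm.

{"name": "drive_tool", "arguments": {"steps": [[0,0,0.003,0,0.0854],[0,-0.004,0,0,0.0854],[0,-0.004,0,0,0.0854],[0,-0.003,0,0,0.0854],[0,-0.002,0,0,0.0854],[0,-0.002,0,0,0.0854],[0,-0.002,0,0,0.0854],[0,-0.002,0,0,0.0854],[0,-0.002,0,0,0.0854],[0,0,0,0,0.0854]]}}

```text
clock: 8.25
position: [459.8, -46.7, -6.7]
ee_rot: [-0.698, 0.716, -0.0, 0.0]
contact_force: [-1.7, 0.9, -0.9]
gripper_width: 85.5
```

```bash
cat > look.py <<'E'
import sys
from h import *
k=sys.argv[1]
s=arm.read_state();print(s['clock'],s['position'].round(1),s['contact_force'].round(2))
for n in ['side','scene']:
    i,d=arm.get_image(n);cv2.imwrite(f'pics/{n}{k}r.png',i)
    w=unproj(n,d);hsv=cv2.cvtColor(i,cv2.COLOR_BGR2HSV)
    c=(hsv[...,1]<60)&(hsv[...,2]>90)&(d>0)&(w[...,2]>157)&(w[...,2]<166)&(w[...,0]>500)&(w[...,0]<720)&(abs(w[...,1]+50)<70)
    q=w[c];
    if len(q)>50:
        # plane fit for tilt
        A=np.c_[q[:,:2],np.ones(len(q))];co=np.linalg.lstsq(A,q[:,2],rcond=None)[0]
        r=cv2.minAreaRect(q[:,:2].astype(np.float32));print(n,len(q),'ctr',np.round(r[0],1),np.round(r[1],1),round(r[2],1),'slope',co[:2].round(3),'zmean',q[:,2].mean().round(1))
i=cv2.imread(f'pics/side{k}r.png');cv2.imwrite(f'pics/side{k}.png',cv2.resize(i[180:360,220:460],None,fx=3.3,fy=3.3))
E
python3 look.py 6
```

```text
8.25 [459.8 -46.7  -6.7] [-1.72  0.94 -0.88]
side 642 ctr [567.1 -54.6] [60.8 60.7] 4.1 slope [-0.006  0.012] zmean 161.8
scene 526 ctr [565.9 -53.4] [61.3 61. ] 4.1 slope [-0.007  0.004] zmean 160.7
```

View pics/side6.png

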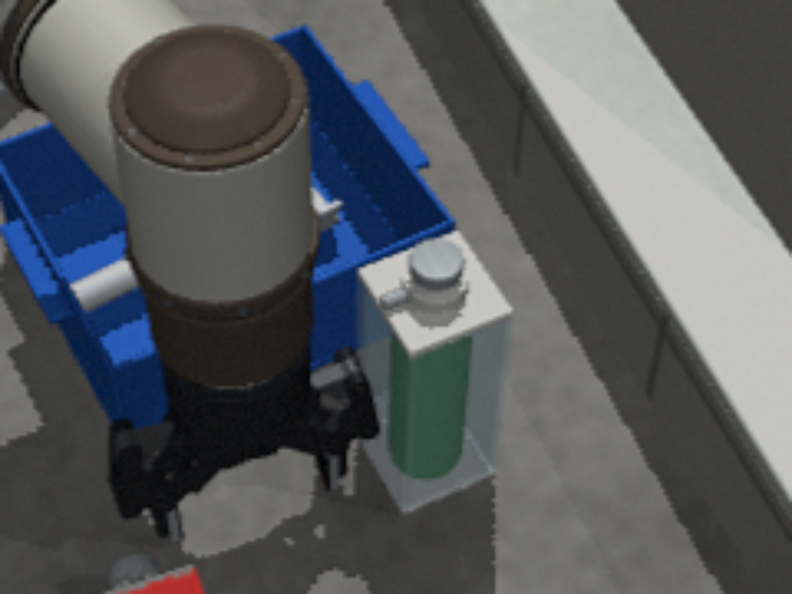

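It slid about 10 mm, upright (shoulder slope under 0.01), with around 1.7 N of push, and yaw is falling to 0.07. I'll continue slowly.

{"name": "drive_tool", "arguments": {"steps": [[0,-0.002,0,0,0.0854],[0,-0.002,0,0,0.0854],[0,-0.002,0,0,0.0854],[0,-0.002,0,0,0.0854],[0,-0.002,0,0,0.0854],[0,-0.002,0,0,0.0854],[0,-0.002,0,0,0.0854],[0,-0.002,0,0,0.0854],[0,-0.002,0,0,0.0854],[0,-0.002,0,0,0.0854],[0,-0.002,0,0,0.0854],[0,-0.002,0,0,0.0854],[0,-0.002,0,0,0.0854],[0,-0.002,0,0,0.0854],[0,-0.002,0,0,0.0854],[0,0,0,0,0.0854]]}}

```text
clock: 9.95
position: [490.0, -47.5, -6.7]
ee_rot: [-0.698, 0.716, -0.0, 0.0]
contact_force: [-2.3, -0.0, 0.1]
gripper_width: 85.4
```

```bash
python3 look.py 7
```

```text
9.95 [490.  -47.5  -6.7] [-2.28 -0.02  0.09]
side 629 ctr [596.2 -57.8] [61.9 60.4] 89.1 slope [-0.007  0.014] zmean 162.0
scene 558 ctr [595.  -56.6] [61.2 61.2] 89.2 slope [-0.014  0.001] zmean 160.8
```

View pics/side7.png

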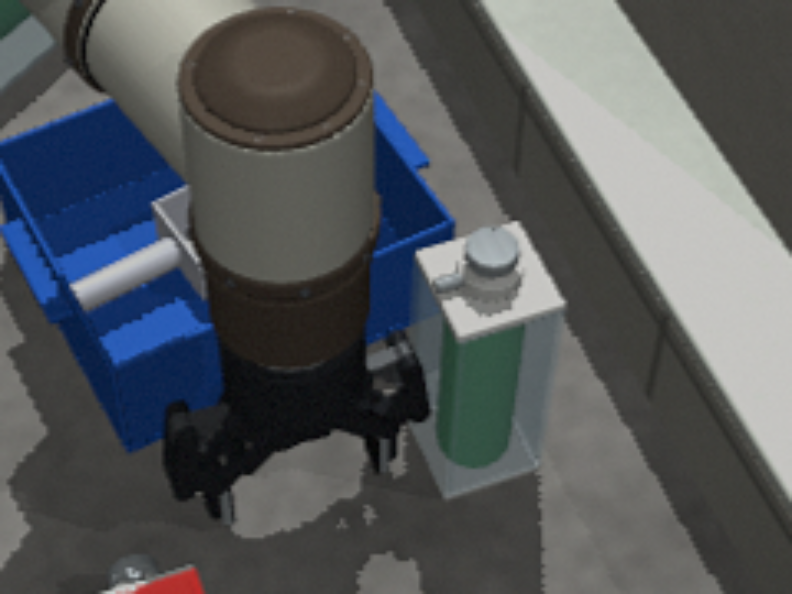

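Upright and already square to the ledge at about -0.02 rad. I'll back off 4 mm, recentre by 9 mm and push on.

{"name": "drive_tool", "arguments": {"steps": [[0,0.005,0,0,0.0854],[0.009,0,0,0,0.0854],[0,-0.003,0,0,0.0854],[0,-0.002,0,0,0.0854],[0,-0.0025,0,0,0.0854],[0,-0.0025,0,0,0.0854],[0,-0.0025,0,0,0.0854],[0,-0.0025,0,0,0.0854],[0,-0.0025,0,0,0.0854],[0,-0.0025,0,0,0.0854],[0,-0.0025,0,0,0.0854],[0,-0.0025,0,0,0.0854],[0,-0.0025,0,0,0.0854],[0,-0.0025,0,0,0.0854],[0,-0.0025,0,0,0.0854],[0,-0.0025,0,0,0.0854],[0,-0.0025,0,0,0.0854],[0,-0.0025,0,0,0.0854],[0,0,0,0,0.0854]]}}

```text
clock: 11.95
position: [525.0, -57.3, -6.7]
ee_rot: [-0.698, 0.716, -0.0, 0.0]
contact_force: [-1.5, 0.3, -0.5]
gripper_width: 85.4
```

```bash
python3 look.py 8
```

```text
11.95 [525.  -57.3  -6.7] [-1.52  0.29 -0.53]
side 617 ctr [631.7 -58.4] [61.6 60.7] 89.0 slope [-0.009  0.012] zmean 162.0
scene 592 ctr [630.1 -57.4] [61.1 60.6] 88.5 slope [-0.016 -0.001] zmean 160.7
```

{"name": "drive_tool", "arguments": {"steps": [[0,-0.0025,0,0,0.0854],[0,-0.0025,0,0,0.0854],[0,-0.0025,0,0,0.0854],[0,-0.0025,0,0,0.0854],[0,-0.0025,0,0,0.0854],[0,-0.0025,0,0,0.0854],[0,-0.0025,0,0,0.0854],[0,-0.0025,0,0,0.0854],[0,-0.0025,0,0,0.0854],[0,-0.0025,0,0,0.0854],[0,-0.0025,0,0,0.0854],[0,-0.0025,0,0,0.0854],[0,-0.0025,0,0,0.0854],[0,-0.0025,0,0,0.0854],[0,0,0,0,0.0854]]}}

```text
clock: 13.55
position: [560.0, -58.2, -6.6]
ee_rot: [-0.698, 0.716, -0.0, 0.0]
contact_force: [-1.5, -1.1, -0.6]
gripper_width: 85.0
```

```bash
python3 look.py 9
```

```text
13.55 [560.  -58.2  -6.6] [-1.55 -1.11 -0.62]
side 592 ctr [666.3 -58.7] [62.4 61.2] 89.6 slope [-0.01   0.015] zmean 162.0
scene 606 ctr [665.4 -58.2] [59.7 62.1] 0.1 slope [-0.016  0.   ] zmean 160.8
```

View pics/side9.png

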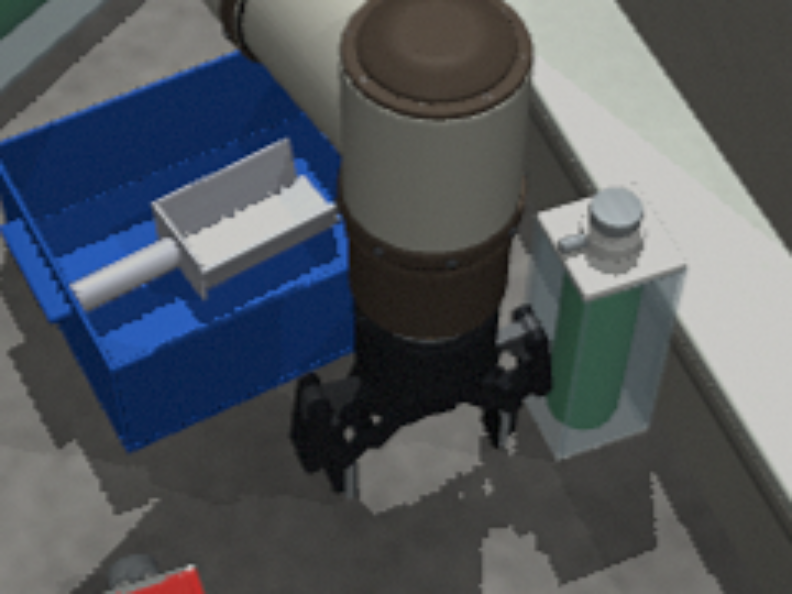

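{"name": "drive_tool", "arguments": {"steps": [[0,-0.001,0,0,0.0854],[0,-0.001,0,0,0.0854],[0,-0.001,0,0,0.0854],[0,-0.001,0,0,0.0854],[0,-0.001,0,0,0.0854],[0,-0.001,0,0,0.0854],[0,-0.001,0,0,0.0854],[0,0,0,0,0.0854]]}}

```text
clock: 14.45
position: [566.5, -58.4, -6.7]
ee_rot: [-0.698, 0.716, -0.0, 0.0]
contact_force: [-2.7, -0.8, 0.9]
gripper_width: 85.2
```

{"name": "drive_tool", "arguments": {"steps": [[0,-0.001,0,0,0.0854],[0,0,0,0,0.0854]]}}

```text
clock: 14.65
position: [567.4, -58.4, -6.7]
ee_rot: [-0.698, 0.716, -0.0, 0.0]
contact_force: [-4.1, -0.0, 1.2]
gripper_width: 85.6
```

```bash
python3 look.py 10
```

```text
14.65 [567.4 -58.4  -6.7] [-4.13 -0.03  1.2 ]
side 595 ctr [673.5 -59.7] [62.  60.4] 89.6 slope [-0.003  0.009] zmean 162.0
scene 624 ctr [672.8 -58.5] [60.8 59.5] 88.9 slope [-0.016  0.003] zmean 160.8
```

Force is starting to rise, so it is close to contact. I'll go on in 1 mm steps.

{"name": "drive_tool", "arguments": {"steps": [[0,-0.001,0,0,0.0854],[0,0,0,0,0.0854]]}}

```text
clock: 14.95
position: [568.3, -58.4, -6.7]
ee_rot: [-0.698, 0.716, -0.0, -0.0]
contact_force: [-3.4, 0.1, 1.1]
gripper_width: 85.3
```

{"name": "drive_tool", "arguments": {"steps": [[0,-0.001,0,0,0.0854],[0,0,0,0,0.0854]]}}

```text
clock: 15.15
position: [568.6, -58.5, -7.0]
ee_rot: [-0.698, 0.716, 0.001, -0.001]
contact_force: [-4.1, 0.3, -0.4]
gripper_width: 85.1
```

```bash
python3 look.py 11
```

```text
15.15 [568.6 -58.5  -7. ] [-4.09  0.29 -0.37]
side 601 ctr [673.9 -60.3] [61.4 60.9] 88.3 slope [0.003 0.006] zmean 161.8
scene 633 ctr [673.1 -58.4] [61.2 61.1] 89.2 slope [-0.005 -0.001] zmean 160.5
```

View pics/side11.png

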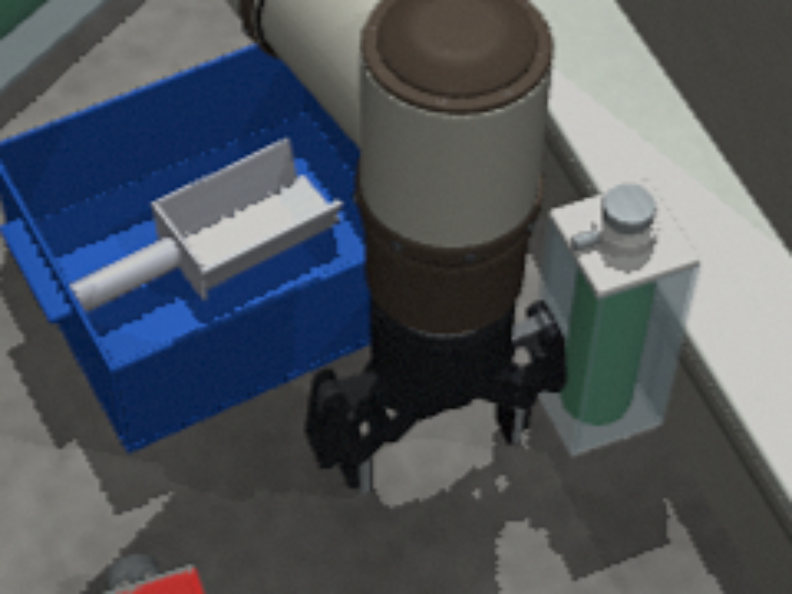

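{"name": "drive_tool", "arguments": {"steps": [[0,-0.001,0,0,0.0854],[0,0,0,0,0.0854]]}}

```text
clock: 15.45
position: [568.5, -58.6, -7.1]
ee_rot: [-0.698, 0.716, 0.001, -0.001]
contact_force: [-7.6, 0.6, 2.1]
gripper_width: 85.4
```

{"name": "drive_tool", "arguments": {"steps": [[0,-0.001,0,0,0.0854],[0,0,0,0,0.0854]]}}

```text
clock: 15.65
position: [568.5, -58.7, -7.3]
ee_rot: [-0.698, 0.716, 0.002, -0.002]
contact_force: [-7.7, 1.3, 2.1]
gripper_width: 85.4
```

```bash
python3 look.py 12
```

```text
15.65 [568.5 -58.7  -7.3] [-7.71  1.28  2.11]
side 599 ctr [673.4 -59.6] [61.  61.7] 87.3 slope [0.001 0.013] zmean 161.7
scene 629 ctr [672.7 -58.4] [61.  61.1] 88.8 slope [0.001 0.006] zmean 160.5
```

The arm has stalled at x=568.5 mm with 7.7 N, so the dispenser is firmly against the ledge. I'll back off and rise clear.

{"name": "drive_tool", "arguments": {"steps": [[0,0.003,0,0,0.0854],[0,0.005,0,0,0.0854],[0,0.01,0,0,0.0854],[0,0.02,0,0,0.0854],[0,0.03,0,0,0.0854],[0,0.03,0,0,0.0854],[0,0,-0.03,0,0.0854],[0,0,-0.04,0,0.0854],[0,0,-0.04,0,0.0854],[0,0,-0.04,0,0.0854],[0,0,-0.04,0,0.0854],[0,0,-0.04,0,0.0854],[0,0,0,0,0.0854],[0,0,0,0,0.0854]]}}

```text
clock: 17.15
position: [473.5, -55.8, 224.4]
ee_rot: [-0.698, 0.716, -0.001, 0.002]
contact_force: [0.5, -0.3, -0.5]
gripper_width: 85.5
```

```bash
python3 look.py 13; python3 - <<'E'
from h import *
W=wristP();i,d=arm.get_image('wrist');cv2.imwrite('pics/wrist13.png',i)
i=cv2.imread('pics/side13r.png')
# compare start vs now (side)
a=cv2.imread('pics/side4.png');df=cv2.absdiff(a,i).max(2)
cv2.imwrite('pics/diff.png',df)
for n,(r0,r1,c0,c1) in {'cup':(385,465,400,465),'brush':(440,480,300,405)}.items(): print(n,(df[r0:r1,c0:c1]>40).sum())
E
```

```text
17.15 [473.5 -55.8 224.4] [ 0.52 -0.26 -0.46]
side 593 ctr [673.6 -59.1] [62.8 60.8] 88.2 slope [0.    0.008] zmean 161.6
scene 630 ctr [672.5 -58. ] [62.1 60.6] 89.3 slope [-0.005  0.002] zmean 160.5
cup 0
brush 406
```

View pics/side13r.png

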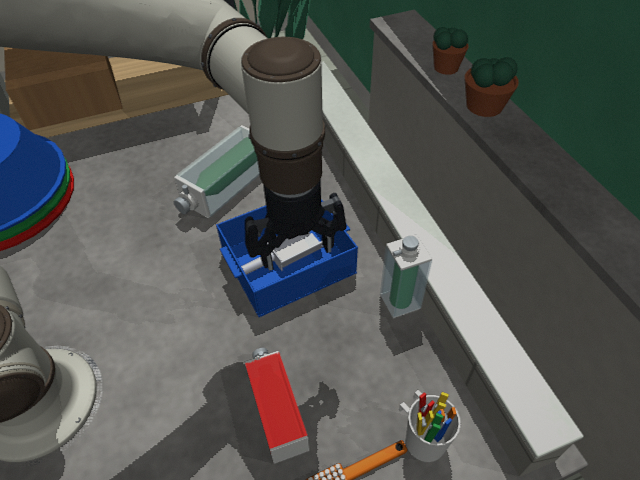

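View pics/wrist13.png

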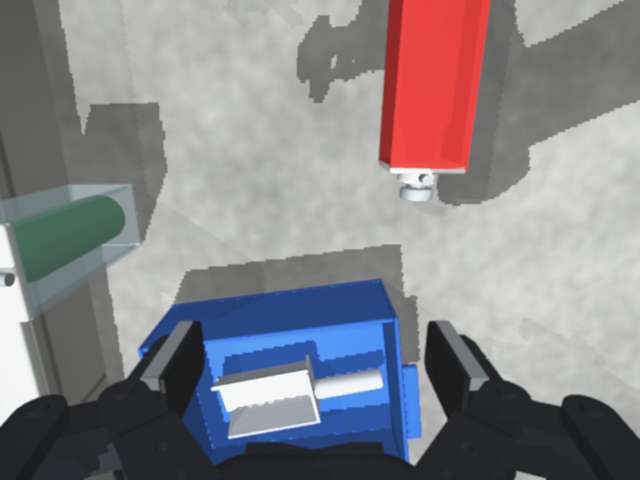

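```bash
python3 -c "
from bench import arm
print(arm.job_done())"
```

```text
the job is handed in; nothing more can be done
None
```

The dispenser now stands upright with its back against the tiled ledge, and I have handed the job in at about 17 s of the 53 s allowed. No verdict was reported.

**Standing it up:** I pushed the top edge with the closed fingers until the dispenser passed its balance point and dropped onto its base.

**Sliding it to the ledge:** I opened the gripper and pushed the dispenser low along the counter in short steps, at about 1.5–4 N. The open gripper's knuckles stick out further than the fingertips. The actual contact was therefore probably on a knuckle at about 48 mm, above the 40 mm guideline. I tested this with a short push first, and the dispenser stayed upright throughout.

**Last checks:**
- **Contact with the ledge:** the arm stalled with the force at 7.7 N.
- **Upright:** the slope of the dispenser's top was under 0.01 rad in both views.
- **Square:** its turn relative to the ledge was under about 0.02 rad.
- **Flush:** both cameras put its back about 2 mm from the ledge face, against the 6 mm allowed. That is within the calibration error.
- **Other objects:** the pixel comparison showed no change at the cup. It did show a difference in the brush area, which I took to be the arm's moving shadow because the brush looks unmoved in the picture. The tub and scoop also look unmoved, but I did not measure their positions again.
- **Arm:** it ended clear above the tub, touching nothing.

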